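Press a projector lens into its V cradle

ROBOT

A 7-joint arm with a two-finger parallel gripper is mounted at the origin on the work surface. World frame = base frame: x ahead of the robot, y to its left, z up, the work surface at z = 0. Lengths are in m, angles in rad, forces in N, time in s.
With the tool pointing down it reaches from about 0.425 to 0.875 m from the base axis. Payload 4.7 kg.
Tool frame: the origin (TCP) lies midway between the tips of the shut fingers; the grasp point (between the pads) lies 19 mm behind it; z points along the fingers, y is the line along which they close (so a half turn about z gives the same grasp; the last joint's range is limited). The gripper opens to 87 mm and grips with 3 to 60 N. Pads are 19 mm wide; open, the fingers measure 117 mm over their backs; the gripper's body (75 mm by 190 mm) begins 51 mm behind the grasp point.
Start: joints at [1.129, 0.321, -0.07, 1.45, 0.023, 1.371, -0.057], TCP at [0.286, -0.584, 0.223] pointing down, gripper open.
Joint ranges: [-2.86, 2.86], [-0.3, 2.09], [-1.38, 1.24], [0.06, 2.45], [-1.56, 4.7], [0.09, 2.05], [-2.69, 2.69]. Speed limits (rad/s): [2.57, 2.57, 3.14, 3.14, 3.14, 3.14, 3.14].

INTERFACE

Orientations are given as a rotation vector (axis times angle).
In Python, from bench import ctrl gives the robot as it stands. The module is installed in compiled form; this text tells all that it offers.
- The arm moves only by the shell command python3 -m handwheel 'ROWS' [FORCE]. ROWS is JSON, a list of rows, each a list of 7 numbers: the finger opening in m, from 0 to 0.087, then the shift along the tool's x, y, z in m, then the turn, a rotation vector about the tool's x, y, z in degrees. A call has 1 to 12 rows; each row shifts and turns the commanded pose from where the row before left it, along the tool's axes as they then stand; what a row does not reach is not made up. A row lasts 1/8 s, in which the tool goes at most 62.5 mm and 10.7 degrees, less where a joint would pass 70% of its speed; a pose out of reach is approached as far as the arm can. A call is refused whole if a number of a shift passes 0.0625 or a number of a turn 10.7, either way. A call with a gripper value outside its range is refused whole. The fingers move at their own pace and stop on an object; FORCE is the grip in N (left out, the last holds). Time passes only in rows, so rows that do not move let the fingers close. It gives the time, the measured TCP pose, the force, the opening and the grip force at its end, in the units of the state.
- ctrl.get_state(): the state, without advancing time (a new reading comes with each control period).
- ctrl.get_image(name): name is "scene" or "top" or "wrist"; returns (picture, depth): 420x560x3 uint8, blue, green, red; 420x560 float32, m along the optical axis (not along the pixel's ray), 0 where there is no reading.
- ctrl.camera_info(name): a dict with "intrinsics" (3x3 intrinsics, pixels), "R" (3x3) and "t" (3): a world point X has camera coordinates R X + t. Camera axes: x right, y down, z forward; pixel columns grow to the right and rows downward; lengths in m; the calibration is good to about 2 mm. The wrist camera is an equidistant fisheye: a pixel r from the principal point sees the ray r / f radians off the axis. A picture is of the moment at which its call begins: read the wrist's pose just before it. camera_info takes no time and is no camera call; for the wrist camera it gives the pose at the moment of the call.
- ctrl.close_job(): hands the job in; it is judged then, once.
The state is a dict: "time": time; "joint_positions": joint angles; "qd": joint speeds; "joint_torque": joint torques, N m; "position": TCP position; "tool_rot": TCP orientation; "ft_force": force on the tool from outside, world axes, zero at the start; "torque": the same for the moment, N m; "grip_width": opening from 0.0 (shut) to 1.0 (fully open); "grip_force": force on a finger pad.
Only numpy, scipy, OpenCV 4.12 (cv2) and the standard library are available. Lean on these libraries where they do the work, as an engineer would, in place of code of your own. Each camera call takes 0.05 s, during which the arm holds its last target. There are 200 camera calls.

TASK

I am sticking the lens barrel of our tracing projector into its sprung V cradle, which already carries fresh stick-on pads. First put the lid on the tub of spare pads and press it down until it sits level all round, so the spares stay free of dust; then lay the barrel in the V, centred lengthways and along the groove, and press it down onto both sloping faces until the cradle has sunk about half of its spring travel. Finish while still pressing it there - do not let go at the end - and leave the other things on the table where they are.

Things in the scene. Friction and masses are not known exactly. Their poses are not given: they have to be found in the camera images.
- tub: Loose open round tub of clear plastic, 0.4 kg: 82 mm across at the foot, 90 mm outside and 83 mm inside at the rim, 70 mm high; some black rubber pads lie on its floor. Origin at the centre of its underside, z up to the mouth.
- lid: Loose white plastic lid, 60 g, right way up on the table. From below: tapered plug 8 mm deep (70 mm across, 76 at its top), flange 96 mm across (8 to 12 mm above the origin), round knob 20 mm across (12 to 37 mm). Origin: centre of the plug's underside, z up the knob. Seated, the flange is on the rim, this origin 62 mm above the tub's. Press with about 10 N (at least 5).
- barrel: Loose lens barrel, a plain black cylinder 36 mm across and 110 mm long with two thin bright bands and glass ends, about 0.25 kg, lying on a low wooden rest. Origin at its middle on its axis; x runs along the axis. Either end may face either way in the cradle.
- rest: Fixed low wooden slab, 130 x 76 x 8 mm; the barrel lies along its x axis between four corner stops (8 mm above the slab, 36 to 52 mm from the middle along x) that keep it from rolling. Origin at the centre of its underside; the barrel's axis is 26 mm above it.
- vee (a point): Bottom line of the 90 deg V, at its middle: x along the groove, z up; 45 mm above the table, sinks with the cradle. Two saddles, 24 to 50 mm either side of the middle, rise 22 mm; the 48 mm gap is for fingers. A 120 x 84 mm plate is 11 mm below, over a fixed grey base 130 x 90 mm. Seated, the barrel's axis is 25.5 mm, its crest 43.5 mm above this point.
- jaw_left: The sloping faces of the V on its +y side (in the frame of vee), both saddles; grey aluminium with thin black pads. Origin at the centre of the plate's underside, 11 mm below vee; moves with the cradle.
- jaw_right: The same on the -y side of the V; same origin.
- cradle (a joint): How far the cradle has sunk on its springs, in m: 0 up, 0.012 at the hard stop. It starts to sink at about 3 N of added load, then 2 N per mm; half travel takes about 15 N in all, the barrel's weight included.
- jar: Bystander: open glass jar, 72 mm across, 95 mm high. Origin at the centre of its underside.
- medium: Bystander: amber bottle, 54 mm across, 130 mm high. Origin at the centre of its underside.
- tube: Bystander: metal paint tube lying flat, about 110 x 40 x 18 mm. Origin at the centre of its underside.
- brush: Bystander: slim paint brush 190 mm long, lying flat. Origin at the middle of its underside.
- mug: Bystander: white mug, 80 mm across, 90 mm high. Origin at the centre of its underside.
Not all that is in view belongs to the job. Of the things that look like the lid, take the one that is nearest to the robot's base at the start.

How it is judged:
On the way, in this order (a step that is already met when the one before it is completed fails the run):
1. the lid is pressed down on the tub with at least 5 N, level and seated (horizontal distance between lid and tub below 0.006 m and z of lid in the frame of tub between 0.058 and 0.0645 m and angle between each of lid, tub's own z axis and vertical below 0.06 rad and contact force between lid and tub above 5 N), for 0.2 s.
2. the barrel lies in the V, along it and centred, touching both sides (angle between the x axis of barrel and the x axis of vee, either way round below 0.07 rad and x of barrel in the frame of vee between -0.012 and 0.012 m and z of barrel in the frame of vee below 0.0285 m and contact force between barrel and jaw_left above 0.2 N and contact force between barrel and jaw_right above 0.2 N), for 0.2 s.
At the end, for the whole second after the job is handed in: Still pressed: fingers and each side of the V bear over 3 N on the barrel; cradle sunk 3 to 9.5 mm; barrel within 4 deg of the groove, 12 mm of its middle, axis under 28.5 mm above the V bottom, still. Lid on the upright tub: within 6 mm, 3.4 deg, origin 58 to 64.5 mm above the tub's (horizontal distance between lid and tub below 0.006 m and z of lid in the frame of tub between 0.058 and 0.0645 m and angle between each of lid, tub's own z axis and vertical below 0.06 rad and angle between the x axis of barrel and the x axis of vee, either way round below 0.07 rad and x of barrel in the frame of vee between -0.012 and 0.012 m and z of barrel in the frame of vee below 0.0285 m and contact force between barrel and jaw_left above 3 N and contact force between barrel and jaw_right above 3 N and contact force between the fingers and barrel above 3 N and value of joint cradle between 0.003 and 0.0095 m and linear speed of barrel below 0.02 m/s); the arm keeps its last pose, push and grip.
It fails at once if the glass jar is pushed more than 30 mm from its place (distance of jar from where it was at the start of the episode above 0.03 m).
It fails at once if the amber bottle is pushed more than 30 mm from its place (distance of medium from where it was at the start of the episode above 0.03 m).
It fails at once if the paint tube is pushed more than 30 mm from its place (distance of tube from where it was at the start of the episode above 0.03 m).
It fails at once if the brush is pushed more than 30 mm from its place (distance of brush from where it was at the start of the episode above 0.03 m).
It fails at once if the mug is pushed more than 30 mm from its place (distance of mug from where it was at the start of the episode above 0.03 m).
It also fails if it takes over 64 s, if anything falls off the work surface, if the arm or the gripper's body presses on something with over 40 N, if the wrist force passes 120 N, or if a joint passes its speed limit or range.

## Working session

There is one attempt and no reset: what is moved stays moved. The work goes in short steps, Python scripts to look and compute and a shell command to move; the robot and the scene stay as the last step left them, time stands still between calls to the robot, and variables do not carry over. Pictures are saved under pics/ and viewed, at most 10 in all, crops included, and the job is handed in when it is done.

```bash
mkdir -p pics; python3 - <<'E'
from bench import ctrl
import cv2,numpy as np
print(ctrl.get_state())
for n in ("scene","top"):
    p,d=ctrl.get_image(n); cv2.imwrite(f"pics/{n}0.png",p); np.savez(f"pics/{n}0.npz",p=p,d=d)
    print(n,ctrl.camera_info(n), (d>0).mean())
E
```

```text
{'time': 0.0, 'joint_positions': array([ 1.12914464,  0.32183074, -0.07007665,  1.45168205,  0.02258805,
        1.3708156 , -0.05688134]), 'qd': array([-0.00200215,  0.00025434, -0.00055121, -0.00011194,  0.00066135,
       -0.00050365, -0.00235946]), 'joint_torque': array([ 3.82304770e-04, -4.91292250e+01, -4.04002592e-01, -3.12534928e+01,
       -6.42914884e-02,  4.38415934e-02,  1.69747864e-04]), 'position': array([ 0.28579434, -0.58316973,  0.2214529 ]), 'tool_rot': array([-3.05853605e+00, -7.09349721e-01,  8.29141483e-04]), 'ft_force': array([-0.2265861 ,  0.31916046,  0.46104526]), 'torque': array([-0.04578348, -0.03831267,  0.02240675]), 'grip_force': 0.0, 'grip_width': 1.0001285578154662}
scene {'intrinsics': array([[436.08167376,   0.        , 274.19250732],
       [  0.        , 436.08167376, 205.56802522],
       [  0.        ,   0.        ,   1.        ]]), 'R': array([[-0.78799983,  0.61558839, -0.01035387],
       [ 0.35454563,  0.43996821, -0.82506083],
       [-0.50334249, -0.65381871, -0.56494905]]), 't': array([ 0.47974551, -0.18266524,  1.40186686])} 0.9957738095238096
top {'intrinsics': array([[435.73371473,   0.        , 285.68708121],
       [  0.        , 435.73371473, 204.7560765 ],
       [  0.        ,   0.        ,   1.        ]]), 'R': array([[ 1.41716516e-03, -9.99948120e-01, -1.00870790e-02],
       [-9.92526515e-01, -1.75666543e-04, -1.22029040e-01],
       [ 1.22020937e-01,  1.01846287e-02, -9.92475271e-01]]), 't': array([0.02145605, 0.58586133, 1.16384898])} 0.9958886054421768
```

View pics/top0.png

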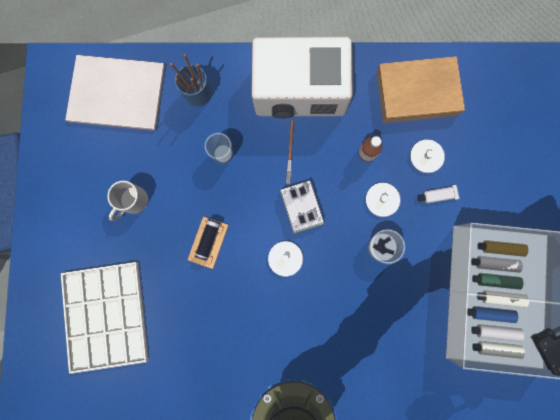

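View pics/scene0.png

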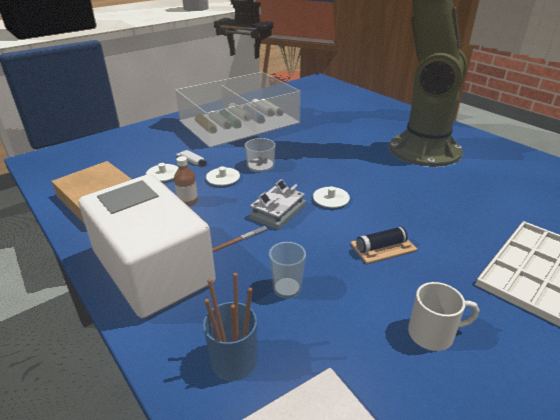

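Candidates for the lid: white discs at top pixels (285,259), (382,200) and (428,156). The base is at about (293,415), so (285,259) is nearest. The tub is at (387,246), the cradle at (302,206), and the barrel and rest at (208,242). Next I measure these and crop in.

```bash
cat > h.py <<'E'
import cv2,numpy as np
from bench import ctrl
def ray(info,u,v,z):
    K,R,t=info["intrinsics"],info["R"],info["t"]
    c=-R.T@t; d=R.T@np.linalg.inv(K)@np.array([u,v,1.]); return c+d*(z-c[2])/d[2]
def cloud(info,d):
    K,R,t=info["intrinsics"],info["R"],info["t"]
    v,u=np.mgrid[:d.shape[0],:d.shape[1]]
    P=np.stack([(u-K[0,2])/K[0,0]*d,(v-K[1,2])/K[1,1]*d,d],-1)
    return (P-t)@R
E
python3 - <<'E'
from h import *
i=ctrl.camera_info("top"); a=np.load("pics/top0.npz"); p,d=a["p"],a["d"]; W=cloud(i,d)
hsv=cv2.cvtColor(p,cv2.COLOR_BGR2HSV)
print("table z",np.median(W[300:400,200:240,2]))
notblue=((hsv[...,1]<110)|(hsv[...,0]<95)|(hsv[...,0]>130)).astype(np.uint8)
def roi(u0,v0,u1,v1,m):
    r=np.zeros_like(m); r[v0:v1,u0:u1]=m[v0:v1,u0:u1]; return r
white=((hsv[...,1]<60)&(hsv[...,2]>120)).astype(np.uint8)
for c in((285,259),(382,200),(428,156)):
    m=roi(c[0]-24,c[1]-24,c[0]+24,c[1]+24,white)
    cs=max(cv2.findContours(m,0,2)[0],key=cv2.contourArea); e=cv2.fitEllipse(cv2.convexHull(cs))
    print("lid",e,ray(i,*e[0],.012),"zmax",W[...,2][m>0].max())
def hb(name,u0,v0,u1,v1,z0,z1):
    m=roi(u0,v0,u1,v1,((W[...,2]>z0)&(W[...,2]<z1)).astype(np.uint8)); q=W[m>0]
    r=cv2.minAreaRect((q[:,:2]*1000).astype(np.float32))
    print(name,len(q),"mean",q.mean(0).round(4),"rect",np.round(r[0],1),np.round(r[1],1),round(r[2],1),"zmax",q[:,2].max().round(4))
hb("tub rim",362,222,412,272,.058,.08)
hb("barrel",185,212,230,272,.03,.06)
hb("barrelcrest",185,212,230,272,.039,.06)
hb("rest",185,212,230,272,.004,.012)
hb("saddles",275,172,330,240,.044,.08)
hb("plate",275,172,330,240,.028,.04)
hb("cradle all",275,172,330,240,.005,.08)
for n,b in dict(jar=(200,128,238,168),bottle=(355,130,386,166),tube=(412,180,465,208),brush=(282,115,298,184),knob=(270,244,300,274)).items(): hb(n,*b,.004 if n!="knob" else .028,.2)
cv2.imwrite("pics/crop0.png",cv2.resize(p[165:285,185:420],None,fx=3.4,fy=3.4,interpolation=2))
# tub rim colour edge
E
```

```text
table z -0.0012758441813699355
lid ((285.12579345703125, 258.32122802734375), (34.59794235229492, 35.37917709350586), 16.661176681518555) [0.43944687 0.02351223 0.012     ] zmax 1.2267998515584133
lid ((382.4976501464844, 199.21888732910156), (33.960296630859375, 34.488014221191406), 126.67523193359375) [ 0.60450214 -0.2495807   0.012     ] zmax 1.2267998515584133
lid ((426.91217041015625, 155.73556518554688), (33.13599395751953, 34.5089225769043), 125.87041473388672) [ 0.72908134 -0.37858901  0.012     ] zmax 0.0416934025794037
tub rim 188 mean [ 0.4737 -0.2519  0.067 ] rect [ 473.7 -247.4] [87.  89.2] 0.1 zmax 0.0752
barrel 506 mean [0.4912 0.2374 0.0394] rect [492.  238.6] [ 35.1 110.4] 72.3 zmax 0.0508
barrelcrest 307 mean [0.4926 0.2381 0.0422] rect [491.9 237.9] [ 27.2 110.1] 71.9 zmax 0.0508
rest 582 mean [0.4789 0.2398 0.0073] rect [485.1 242.8] [121.8 164.6] 88.1 zmax 0.012
saddles 389 mean [ 0.5839 -0.0216  0.0563] rect [583.1 -20.1] [106.7  74. ] 15.4 zmax 0.069
plate 632 mean [ 0.5829 -0.0218  0.0377] rect [584.7 -21.4] [120.5  83.9] 18.1 zmax 0.04
cradle all 1527 mean [ 0.5828 -0.0201  0.04  ] rect [594.1 -14.8] [177.2 130.2] 2.0 zmax 0.069
jar 603 mean [0.7441 0.2069 0.0543] rect [755.8 213.7] [ 94.7 115.9] 89.1 zmax 0.0981
bottle 457 mean [ 0.7328 -0.2041  0.0809] rect [ 750.1 -205. ] [89.3 57.1] 31.9 zmax 0.1348
tube 469 mean [ 0.6184 -0.4076  0.0148] rect [ 620.4 -408. ] [ 68.6 147.7] 2.3 zmax 0.0243
brush 235 mean [0.7504 0.0125 0.0154] rect [750.7  20.2] [ 39.4 197. ] 83.8 zmax 0.0875
knob 40 mean [0.4404 0.0241 0.0354] rect [440.3  23.6] [16.2 16.4] 0.1 zmax 0.0394
```

View pics/crop0.png

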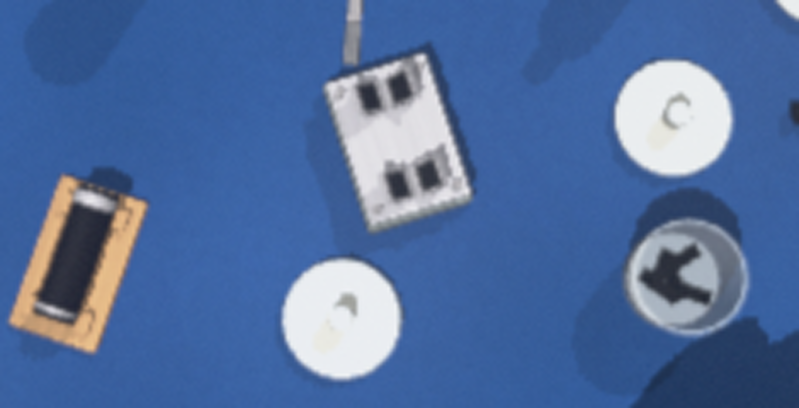

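Crop: the chosen lid is at (341,319), a white disc with a knob. The tub with black pads is at (686,277), the V cradle at (398,142) and the barrel on its rest at (78,258). I'll refine the tub and the angles with both views.

```bash
python3 - <<'E'
from h import *
i=ctrl.camera_info("top"); a=np.load("pics/top0.npz"); p,d=a["p"],a["d"]; W=cloud(i,d)
j=ctrl.camera_info("scene"); b=np.load("pics/scene0.npz"); q,e=b["p"],b["d"]; V=cloud(j,e)
def ax(P):
    P=P[:,:2]; 
    r=cv2.minAreaRect((P*1000).astype(np.float32)); l,w=r[1]; an=r[2] if l>w else r[2]+90
    return np.round(r[0],1),np.round(r[1],1),round((an+90)%180-90,1)
def sel(W,c,rad,z0,z1):
    m=(np.hypot(W[...,0]-c[0],W[...,1]-c[1])<rad)&(W[...,2]>z0)&(W[...,2]<z1); return m
print("scene table z",np.median(V[...,2][sel(V,(.5,.1),.05,-.02,.02)]))
for n,X in(("top",W),("scene",V)):
    # tub rim: circle fit
    P=X[sel(X,(.473,-.25),.055,.062,.08)]
    A=np.c_[2*P[:,:2],np.ones(len(P))]; s=np.linalg.lstsq(A,(P[:,:2]**2).sum(1),rcond=None)[0]
    print(n,"tub",s[:2],"R",np.sqrt(s[2]+s[0]**2+s[1]**2),len(P),P[:,2].mean(), "rect",ax(P))
    print(n,"plate",ax(X[sel(X,(.584,-.021),.08,.028,.04)]),"saddle",ax(X[sel(X,(.584,-.021),.08,.052,.08)]))
    P=X[sel(X,(.490,.238),.07,.034,.06)]; print(n,"barrel",ax(P),P[:,2].max())
    Q=P[:,:2]-P[:,:2].mean(0); vv=np.linalg.svd(Q,full_matrices=False)[2][0]; print("  pca",np.degrees(np.arctan(vv[1]/vv[0])))
    P=X[sel(X,(.440,.024),.02,.03,.045)]; print(n,"knob",ax(P),P[:,2].max())
# orange slab / plate by colour, rays
hsv=cv2.cvtColor(p,cv2.COLOR_BGR2HSV)
for n,m,z,c,r in(("slab",(hsv[...,0]<25)&(hsv[...,1]>80),.008,(208,242),34),("plate",(hsv[...,1]<60)&(hsv[...,2]>110),.034,(302,206),34)):
    k=np.zeros(m.shape,np.uint8); cv2.circle(k,c,r,1,-1); k&=m.astype(np.uint8)
    cs=max(cv2.findContours(k,0,2)[0],key=cv2.contourArea)[:,0]
    print(n,ax(np.array([ray(i,*x,z) for x in cs])))
E
```

```text
scene table z -0.0002951023739123243
top tub [ 0.47276783 -0.24666429] R 0.0427970956774289 162 0.06812945389787732 rect (array([ 473.7, -247.6]), array([87. , 88.8]), -89.9)
top plate (array([584.7, -21.4]), array([120.5,  83.9]), 18.1) saddle (array([584.3, -21.3]), array([99.7, 51.8]), 17.7)
top barrel (array([492. , 238.2]), array([ 33.6, 110.3]), -18.7) 0.050821175678586974
  pca -18.565481726137083
top knob (array([440.3,  23.6]), array([16.2, 16.4]), -89.9) 0.0393776720674697
scene tub [ 0.47110237 -0.24371599] R 0.043092748795207095 173 0.06685607570578463 rect (array([ 471.2, -244.1]), array([89.6, 90.4]), -74.8)
scene plate (array([582.9, -18.8]), array([122. ,  85.4]), 17.8) saddle (array([582.8, -18.6]), array([103.9,  52.2]), 17.3)
scene barrel (array([491. , 243.2]), array([ 34.8, 114. ]), -17.0) 0.046662810863041096
  pca -19.257356211933466
scene knob (array([440.1,  28.1]), array([16.1, 18.3]), -27.9) 0.03866671994894688
slab (array([484.7, 240.1]), array([ 73.2, 127. ]), -18.3)
plate (array([581.9, -21.6]), array([127.7,  88.7]), 17.9)
```

```bash
cat >> h.py <<'E'
from scipy.spatial.transform import Rotation as Ro
def go(x,y,z,yaw=None):
    s=ctrl.get_state(); R=Ro.from_rotvec(s["tool_rot"]).as_matrix()
    D=np.array([x,y,z])-s["position"]; print("t",round(s["time"],2),"pos",s["position"].round(4),"tool d mm",(R.T@D*1000).round(1),"tilt",np.degrees(np.arccos(-R[2,2])).round(2))
    w=np.degrees(np.arctan2(R[1,0],R[0,0])); print("yaw",w.round(2),"f",s["ft_force"].round(2),"width",round(s["grip_width"]*87,1),"gf",s["grip_force"])
    if yaw is not None: print("turn z",((w-yaw+90)%180-90).round(2))
E
python3 -m handwheel '[[0.06,0.0338,-0.0399,0.008,0,0,0],[0.06,0.0338,-0.0399,0.008,0,0,0],[0.06,0.0338,-0.0399,0.008,0,0,0],[0.06,0.0338,-0.0399,0.008,0,0,0],[0.06,0.0338,-0.0399,0.008,0,0,0],[0.06,0.0338,-0.0399,0.008,0,0,0],[0.06,0.0338,-0.0399,0.008,0,0,0],[0.06,0.0338,-0.0399,0.008,0,0,0],[0.06,0.0338,-0.0399,0.008,0,0,0],[0.06,0.0338,-0.0399,0.008,0,0,0],[0.06,0.0338,-0.0399,0.008,0,0,0],[0.06,0.0338,-0.0399,0.008,0,0,0]]' 30
python3 -m handwheel '[[0.06,0,0,0,0,0,0],[0.06,0,0,0,0,0,0]]'
python3 - <<'E'
from h import *
go(.440,.0255,.015)
i=ctrl.camera_info("wrist"); p,d=ctrl.get_image("wrist"); cv2.imwrite("pics/w1.png",p); print(i)
np.savez("pics/w1.npz",p=p,d=d)
E
```

```text
time: 1.6
position: [0.4395, 0.0263, 0.1262]
tool_rot: [3.06, 0.709, 0.0]
ft_force: [0.5, -0.6, -0.4]
grip_width: 0.691
grip_force: 0.0
time: 1.85
position: [0.4391, 0.0242, 0.1262]
tool_rot: [3.06, 0.71, -0.002]
ft_force: [-0.0, -0.2, 0.1]
grip_width: 0.69
grip_force: 0.0
t 1.85 pos [0.4391 0.0242 0.1262] tool d mm [  1.4  -0.8 111.2] tilt 0.06
yaw 26.12 f [-0.03 -0.24  0.1 ] width 60.0 gf 0.0
{'intrinsics': array([[325.1922621 ,   0.        , 277.31362374],
       [  0.        , 325.1922621 , 207.08729423],
       [  0.        ,   0.        ,   1.        ]]), 'R': array([[ 0.44003214, -0.89798117, -0.00123877],
       [-0.85872726, -0.42119941,  0.29185364],
       [-0.26260084, -0.12736121, -0.95646219]]), 't': array([-0.17104728,  0.37954977,  0.41741519])}
```

View pics/w1.png

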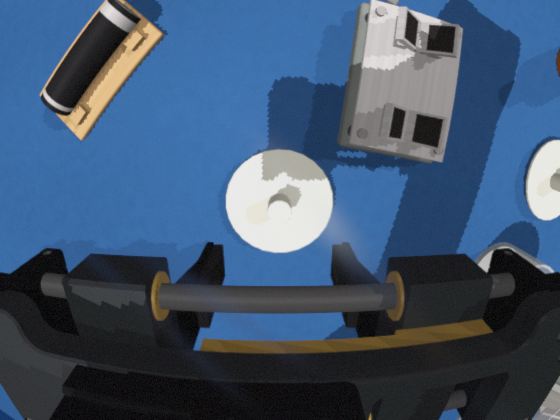

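Wrist view: the chosen lid is at (279,201) with its knob at (280,203), nearly centred between the fingertips (215 and 340). I'll compute its position by fisheye ray.

```bash
cat >> h.py <<'E'
def fray(i,u,v,z):
    K,R,t=i["intrinsics"],i["R"],i["t"]; a,b=(u-K[0,2])/K[0,0],(v-K[1,2])/K[1,1]; r=np.hypot(a,b)+1e-12
    d=R.T@np.array([a/r*np.sin(r),b/r*np.sin(r),np.cos(r)]); c=-R.T@t; return c+d*(z-c[2])/d[2]
def circ(P):
    A=np.c_[2*P[:,:2],np.ones(len(P))]; s=np.linalg.lstsq(A,(P[:,:2]**2).sum(1),rcond=None)[0]
    return s[:2].round(4),np.sqrt(s[2]+s[0]**2+s[1]**2).round(4)
E
python3 - <<'E'
from h import *
p=np.load("pics/w1.npz")["p"]; i=ctrl.camera_info("wrist")
h=cv2.cvtColor(p,cv2.COLOR_BGR2HSV)
m=((h[...,0]<90)|(h[...,1]<80)).astype(np.uint8); k=np.zeros_like(m); cv2.circle(k,(279,201),62,1,-1); m&=k; m[243:]=0
c=max(cv2.findContours(m,0,1)[0],key=cv2.contourArea)[:,0]; c=c[c[:,1]<238]
P=np.array([fray(i,*x,.012) for x in c]); print("lid",circ(P)); print("knob px",fray(i,280,200,.037))
go(.440,.0255,.015)
E
```

```text
lid (array([0.4392, 0.0223]), np.float64(0.0479))
knob px [0.44819318 0.02598676 0.037     ]
t 1.9 pos [0.4392 0.0236 0.1263] tool d mm [  1.7  -1.4 111.3] tilt 0.05
yaw 26.03 f [-0.63  0.22  0.12] width 60.1 gf 0.0
```

```bash
python3 -m handwheel '[[0.06,0,0,0.04,0,0,0],[0.06,0,0,0.04,0,0,0],[0.06,0,0,0.02,0,0,0],[0.06,0,0,0.01,0,0,0],[0.06,0,0,0,0,0,0],[0.0,0,0,0,0,0,0],[0.0,0,0,0,0,0,0],[0.0,0,0,0,0,0,0],[0.0,0,0,0,0,0,0]]' 30
python3 - <<'E'
from h import *
go(.4725,-.2455,.15)
E
```

```text
time: 3.02
position: [0.4397, 0.0247, 0.0168]
tool_rot: [3.06, 0.71, 0.001]
ft_force: [0.5, 0.2, 0.4]
grip_width: 0.323
grip_force: 0.0
t 3.02 pos [0.4397 0.0247 0.0168] tool d mm [ -89.5  257.1 -133.1] tilt 0.03
yaw 26.12 f [0.45 0.24 0.44] width 28.1 gf 0.0
```

```bash
python3 -m handwheel '[[0.0,0,0,0,0,0,0],[0.0,0,0,0,0,0,0],[0.0,0,0,0,0,0,0],[0.0,0,0,-0.02,0,0,0],[0.0,0,0,-0.045,0,0,0],[0.0,0,0,-0.045,0,0,0]]' 30
python3 -m handwheel '[[0,-0.008,0.024,0,0,0,0],[0,-0.0117,0.0334,0,0,0,0],[0,-0.0117,0.0334,0,0,0,0],[0,-0.0117,0.0334,0,0,0,0],[0,-0.0117,0.0334,0,0,0,0],[0,-0.0117,0.0334,0,0,0,0],[0,-0.0117,0.0334,0,0,0,0],[0,-0.0117,0.0334,0,0,0,0],[0,0,0,0,0,0,0],[0,0,0,0,0,0,0]]'
python3 - <<'E'
from h import *
go(.4725,-.2455,.077)
i=ctrl.camera_info("wrist"); p,d=ctrl.get_image("wrist"); cv2.imwrite("pics/w2.png",p); np.savez("pics/w2.npz",p=p,d=d)
E
```

```text
time: 3.78
position: [0.4389, 0.025, 0.1273]
tool_rot: [-3.06, -0.71, 0.002]
ft_force: [0.3, -0.9, -0.4]
grip_width: 0.22
grip_force: 30.0
time: 5.03
position: [0.4721, -0.2453, 0.1261]
tool_rot: [-3.059, -0.71, 0.001]
ft_force: [-0.7, 0.7, -0.1]
grip_width: 0.224
grip_force: 30.0
t 5.03 pos [ 0.4721 -0.2453  0.1261] tool d mm [ 0.3  0.4 49.1] tilt 0.08
yaw 26.13 f [-0.73  0.72 -0.1 ] width 19.5 gf 29.999942779541016
```

View pics/w2.png

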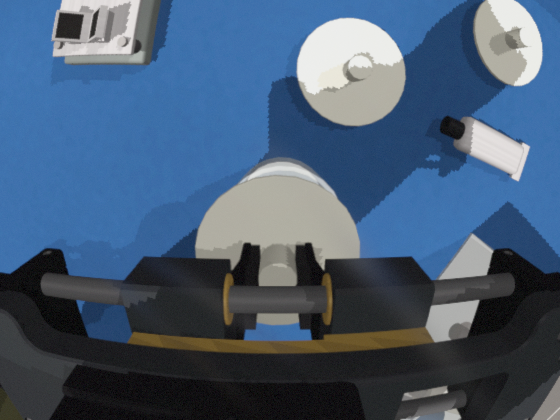

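The wrist view shows the lid held level at about (278,245), with the tub rim's far arc at (285,162) behind it. I'll check the held lid and the tub rim numerically.

```bash
python3 - <<'E'
from h import *
p=np.load("pics/w2.npz")["p"]; i=ctrl.camera_info("wrist")
h=cv2.cvtColor(p,cv2.COLOR_BGR2HSV); nb=((h[...,0]<90)|(h[...,1]<80)).astype(np.uint8)
k=np.zeros_like(nb); cv2.circle(k,(351,72),60,1,-1)
c=max(cv2.findContours(nb&k,0,1)[0],key=cv2.contourArea)[:,0]; print("other lid wrist",circ(np.array([fray(i,*x,.012) for x in c])))
# held lid: beige (hue ~25, brightness) pixels leftmost/rightmost per row
g=((h[...,2]>130)&(h[...,1]<70)&(h[...,0]<60)).astype(np.uint8)
pts=[]
for v in range(205,252,3):
    us=np.where(g[v,185:370])[0]+185; pts+=[(us.min(),v),(us.max(),v)]
print(pts[::6]); print("held",circ(np.array([fray(i,*x,.1213) for x in pts])))
# tub rim far arc: first non-blue pixel from above
pts=[]
for u in range(255,315,4):
    vs=np.where(nb[130:200,u])[0]+130; pts.append((u,vs.min()))
P=np.array([fray(i,*x,.07) for x in pts]); print(pts[::5]); 
from scipy.optimize import least_squares
f=least_squares(lambda c:np.hypot(P[:,0]-c[0],P[:,1]-c[1])-.045,[.472,-.245]); print("tub wrist",f.x,np.abs(f.fun).max())
j=ctrl.camera_info("top"); q,_=ctrl.get_image("top"); cv2.imwrite("pics/top2.png",q)
hq=cv2.cvtColor(q,cv2.COLOR_BGR2HSV); uv=j["intrinsics"]@(j["R"]@np.array([.472,-.245,.1213])+j["t"]); uv=uv[:2]/uv[2]; print("pred px",uv)
h2=((hq[...,2]>120)&(hq[...,1]<60)).astype(np.uint8); k=np.zeros_like(h2); cv2.circle(k,tuple(int(x) for x in uv),26,1,-1)
cv2.imwrite("pics/cr.png",cv2.resize(q[190:290,330:440],None,fx=5,fy=5))
E
```

```text
other lid wrist (array([ 0.6046, -0.2503]), np.float64(0.0478))
[(np.int64(213), 205), (np.int64(206), 214), (np.int64(202), 223), (np.int64(198), 232), (np.int64(196), 241), (np.int64(196), 250)]
held (array([ 0.4714, -0.2449]), np.float64(0.0469))
[(255, np.int64(166)), (275, np.int64(158)), (295, np.int64(160))]
tub wrist [ 0.47530766 -0.24525922] 0.0015000146146302643
pred px [391.14934101 245.46319926]
```

```bash
python3 -m handwheel '[[0,0.001,0.001,0.02,0,0,0],[0,0,0,0.016,0,0,0],[0,0,0,0.004,0,0,0],[0,0,0,0.003,0,0,0],[0,0,0,0.002,0,0,0],[0,0,0,0.001,0,0,0],[0,0,0,0,0,0,0]]' 30
```

```text
time: 6.0
position: [0.4737, -0.2468, 0.0808]
tool_rot: [3.06, 0.71, 0.0]
ft_force: [0.1, -0.3, -0.7]
grip_width: 0.214
grip_force: 30.0
```

```bash
python3 -m handwheel '[[0,0,0,0.001,0,0,0],[0,0,0,0.001,0,0,0],[0,0,0,0,0,0,0]]' 30;python3 -m handwheel '[[0,0,0,0.001,0,0,0],[0,0,0,0,0,0,0]]' 30
```

```text
time: 6.38
position: [0.4737, -0.2468, 0.0789]
tool_rot: [3.06, 0.71, 0.0]
ft_force: [-1.2, 0.5, 2.3]
grip_width: 0.219
grip_force: 30.0
time: 6.62
position: [0.4737, -0.2468, 0.0788]
tool_rot: [3.06, 0.71, -0.0]
ft_force: [-3.1, 1.3, 9.8]
grip_width: 0.221
grip_force: 30.0
```

```bash
python3 -m handwheel '[[0,0,0,0.0003,0,0,0],[0,0,0,0,0,0,0],[0,0,0,0,0,0,0],[0,0,0,0,0,0,0]]' 30;python3 -m handwheel '[[0,0,0,-0.0005,0,0,0],[0.04,0,0,-0.001,0,0,0],[0.04,0,0,0,0,0,0],[0.04,0,0,0,0,0,0]]'
python3 - <<'E'
from h import *
go(.473,-.2455,.2)
j=ctrl.camera_info("top"); q,d=ctrl.get_image("top"); np.savez("pics/t3.npz",p=q,d=d)
W=cloud(j,d); h=cv2.cvtColor(q,cv2.COLOR_BGR2HSV)
E
```

```text
time: 7.12
position: [0.4738, -0.2468, 0.0788]
tool_rot: [3.06, 0.71, -0.0]
ft_force: [-4.0, 2.8, 10.2]
grip_width: 0.22
grip_force: 30.0
time: 7.62
position: [0.4735, -0.2467, 0.0784]
tool_rot: [-3.06, -0.71, 0.0]
ft_force: [-1.2, 0.1, -0.2]
grip_width: 0.432
grip_force: 0.0
t 7.62 pos [ 0.4735 -0.2467  0.0784] tool d mm [ 1.000e-01 -1.300e+00 -1.216e+02] tilt 0.02
yaw 26.11 f [-1.21  0.06 -0.23] width 37.6 gf 0.0
```

```bash
python3 -m handwheel '[[0.05,0,0,-0.005,0,0,0],[0.06,0,0,-0.04,0,0,0],[0.06,0,0,-0.06,0,0,0],[0.06,-0.03,-0.03,-0.02,0,0,0],[0.06,-0.04,-0.04,0,0,0,0],[0.06,0,0,0,0,0,0]]'
python3 - <<'E'
from h import *
go(.473,-.2455,.2)
j=ctrl.camera_info("top"); q,d=ctrl.get_image("top"); W=cloud(j,d)
i=ctrl.camera_info("scene"); s,e=ctrl.get_image("scene"); V=cloud(i,e)
for n,X in(("top",W),("scene",V)):
    r=np.hypot(X[...,0]-.473,X[...,1]+.2455)
    P=X[(r<.06)&(X[...,2]>.066)&(X[...,2]<.082)]; print(n,"lid",circ(P[np.hypot(*(P[:,:2]-P[:,:2].mean(0)).T)>.043]),cv2.minAreaRect((P[:,:2]*1000).astype(np.float32)),np.median(P[:,2]))
    Q=P[(P[:,2]<.08)]; a=np.linalg.lstsq(np.c_[Q[:,:2],np.ones(len(Q))],Q[:,2],rcond=None)[0]; print(" slope",a[:2].round(3))
    P=X[(r<.06)&(X[...,2]>.004)&(X[...,2]<.06)]; print("  body",len(P),cv2.minAreaRect((P[:,:2]*1000).astype(np.float32)))
a=cv2.resize(q[195:285,340:440],None,fx=4,fy=4,interpolation=2); b=cv2.resize(s[120:190,210:310],None,fx=4,fy=4,interpolation=2)
cv2.imwrite("pics/c3.png",np.hstack([a[:280],b]))
E
```

```text
time: 8.43
position: [0.3766, -0.2141, 0.2039]
tool_rot: [3.059, 0.706, -0.004]
ft_force: [0.5, -0.8, 0.2]
grip_width: 0.69
grip_force: 0.0
t 8.43 pos [ 0.3766 -0.2141  0.2039] tool d mm [72.9 70.5  3.8] tilt 0.16
yaw 26.0 f [ 0.47 -0.81  0.23] width 60.0 gf 0.0
top lid (array([ 0.4732, -0.2452]), np.float64(0.0455)) ((473.68536376953125, -245.3956298828125), (92.10213470458984, 95.47309875488281), 0.020243193954229355) 0.07290670579505118
 slope [ 0.001 -0.001]
  body 30 ((493.9309997558594, -220.85704040527344), (37.39811706542969, 97.92182159423828), 64.06843566894531)
scene lid (array([ 0.4729, -0.2407]), np.float64(0.0456)) ((473.0284118652344, -240.9307861328125), (92.78817749023438, 94.09007263183594), 40.76247024536133) 0.07353493944080335
 slope [-0.014 -0.013]
  body 456 ((485.8793029785156, -225.66969299316406), (47.1595573425293, 85.28434753417969), 54.614234924316406)
```

View pics/c3.png

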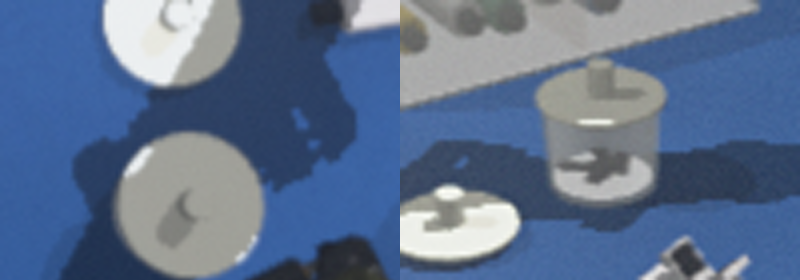

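The picture shows the lid at (190,205) left and (600,95) right, level and seated evenly on the tub rim. On to the barrel.

```bash
python3 -m handwheel '[[0.07,0.03,0.03,0,0,0,8.9],[0.07,0.03,0.01,0,0,0,8.9],[0.07,0,0,0,0,0,8.9],[0.07,0,0,0,0,0,8.9],[0.07,0,0,0,0,0,8.9],[0.07,0,0,0,0,0,0]]'
python3 - <<'E'
from h import *
go(.4915,.240,.13,-18.6)
E
```

```text
time: 9.28
position: [0.453, -0.2291, 0.2035]
tool_rot: [-3.101, 0.498, -0.0]
ft_force: [-0.7, 0.6, -0.0]
grip_width: 0.8
grip_force: 0.0
t 9.28 pos [ 0.453  -0.2291  0.2035] tool d mm [-110.3 -457.5   74. ] tilt 0.06
yaw -18.25 f [-0.66  0.64 -0.01] width 69.6 gf 0.0
turn z 0.35
```

```bash
python3 -m handwheel '[[0.07,-0.011,-0.0457,0,0,0,0.3],[0.07,-0.011,-0.0457,0,0,0,0],[0.07,-0.011,-0.0457,0,0,0,0],[0.07,-0.011,-0.0457,0,0,0,0],[0.07,-0.011,-0.0457,0,0,0,0],[0.07,-0.011,-0.0457,0,0,0,0],[0.07,-0.011,-0.0457,0.015,0,0,0],[0.07,-0.011,-0.0457,0.02,0,0,0],[0.07,-0.011,-0.0457,0.02,0,0,0],[0.07,-0.011,-0.0457,0.02,0,0,0],[0.07,0,0,0,0,0,0],[0.07,0,0,0,0,0,0]]'
python3 - <<'E'
from h import *
go(.4915,.240,.012,-18.6)
i=ctrl.camera_info("wrist"); p,d=ctrl.get_image("wrist"); cv2.imwrite("pics/w4.png",p); np.savez("pics/w4.npz",p=p,d=d)
h=cv2.cvtColor(p,cv2.COLOR_BGR2HSV)
E
```

```text
time: 10.78
position: [0.4941, 0.2389, 0.1286]
tool_rot: [-3.1, 0.507, 0.001]
ft_force: [0.5, -0.2, 0.3]
grip_width: 0.804
grip_force: 0.0
t 10.78 pos [0.4941 0.2389 0.1286] tool d mm [ -2.7  -0.2 116.6] tilt 0.04
yaw -18.58 f [ 0.52 -0.19  0.29] width 70.0 gf 0.0
turn z 0.02
```

View pics/w4.png

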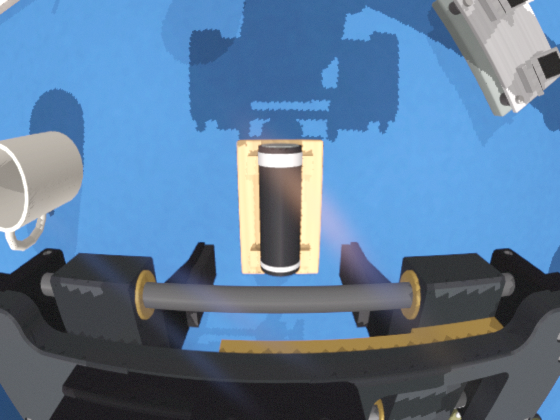

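Wrist view: the barrel runs from (280,143) to (280,272), upright in the picture, parallel to the fingers and centred between them. I'll check its length and centre by ray.

```bash
python3 - <<'E'
from h import *
i=ctrl.camera_info("wrist")
a=fray(i,280,143.5,.044); b=fray(i,280,270,.044); print(a,b,np.linalg.norm(a-b),(a+b)/2, np.degrees(np.arctan2((a-b)[1],(a-b)[0])))
l,r=fray(i,259,200,.026),fray(i,301,200,.026); print((l+r)/2,np.linalg.norm(l-r))
go(*((a+b)/2)[:2],.012,-18.6)
E
```

```text
[0.54581064 0.21853059 0.044     ] [0.44465886 0.25251773 0.044     ] 0.10670898969427317 [0.49523475 0.23552416 0.044     ] -18.572415969791447
[0.49871763 0.23425392 0.026     ] 0.03561111993606591
t 10.82 pos [0.4944 0.2381 0.1289] tool d mm [  1.5   2.2 116.9] tilt 0.02
yaw -18.7 f [-0.09 -0.14  0.12] width 69.7 gf 0.0
turn z -0.1
```

```bash
python3 -m handwheel '[[0.07,-0.0005,0.001,0.04,0,0,0],[0.07,0,0,0.04,0,0,0],[0.07,0,0,0.025,0,0,0],[0.07,0,0,0.011,0,0,0],[0.07,0,0,0,0,0,0],[0,0,0,0,0,0,0],[0,0,0,0,0,0,0],[0,0,0,0,0,0,0],[0,0,0,0,0,0,0],[0,0,0,0,0,0,0],[0,0,0,0,0,0,0]]' 50
python3 - <<'E'
from h import *
go(.584,-.020,.2,17.8)
E
```

```text
time: 12.2
position: [0.493, 0.2382, 0.0128]
tool_rot: [3.1, -0.51, 0.0]
ft_force: [0.2, -0.8, 2.6]
grip_width: 0.401
grip_force: 50.0
t 12.2 pos [0.493  0.2382 0.0128] tool d mm [ 169.   215.5 -187.1] tilt 0.02
yaw -18.69 f [ 0.16 -0.75  2.57] width 34.9 gf 49.99590575695038
turn z -36.49
```

```bash
python3 -m handwheel '[[0,0,0,-0.02,0,0,0],[0,0,0,-0.05,0,0,0],[0,0,0,-0.05,0,0,0],[0,0,0,-0.02,0,0,-7.3],[0,0,0,0,0,0,-7.3],[0,0,0,0,0,0,-7.3],[0,0,0,0,0,0,-7.3],[0,0,0,0,0,0,-7.3],[0,0,0,0,0,0,0]]' 60
python3 - <<'E'
from h import *
go(.584,-.020,.12,17.8)
E
```

```text
time: 13.32
position: [0.4928, 0.2386, 0.1535]
tool_rot: [-3.104, -0.485, -0.001]
ft_force: [0.7, 0.5, -1.2]
grip_width: 0.403
grip_force: 60.0
t 13.32 pos [0.4928 0.2386 0.1535] tool d mm [  8.  274.1  33.5] tilt 0.03
yaw 17.76 f [ 0.72  0.46 -1.24] width 35.1 gf 59.99369144439697
turn z -0.04
```

```bash
python3 -m handwheel '[[0,0.001,0.024,0,0,0,0],[0,0.001,0.035,0,0,0,0],[0,0.001,0.036,0,0,0,0],[0,0.001,0.036,0,0,0,0],[0,0.001,0.036,0,0,0,0],[0,0.001,0.036,0,0,0,0],[0,0.001,0.036,0,0,0,0],[0,0.001,0.035,0,0,0,0],[0,0,0,0,0,0,0],[0,0,0,0,0,0,0]]'
python3 - <<'E'
from h import *
go(.584,-.020,.12,17.8)
i=ctrl.camera_info("wrist"); p,d=ctrl.get_image("wrist"); cv2.imwrite("pics/w5.png",p)
j=ctrl.camera_info("top"); q,d=ctrl.get_image("top"); cv2.imwrite("pics/t5.png",q); W=cloud(j,d)
m=(np.hypot(W[...,0]-.584,W[...,1]+.02)<.08)&(W[...,2]<.04)&(W[...,2]>.028)
print(m.sum())
E
```

```text
time: 14.58
position: [0.5841, -0.0193, 0.153]
tool_rot: [-3.103, -0.485, -0.0]
ft_force: [-0.0, 0.8, -1.0]
grip_width: 0.402
grip_force: 60.0
t 14.57 pos [ 0.5841 -0.0193  0.153 ] tool d mm [-0.3  0.7 33. ] tilt 0.05
yaw 17.75 f [-0.04  0.82 -1.04] width 34.9 gf 59.99478578567505
turn z -0.05
4
```

View pics/w5.png

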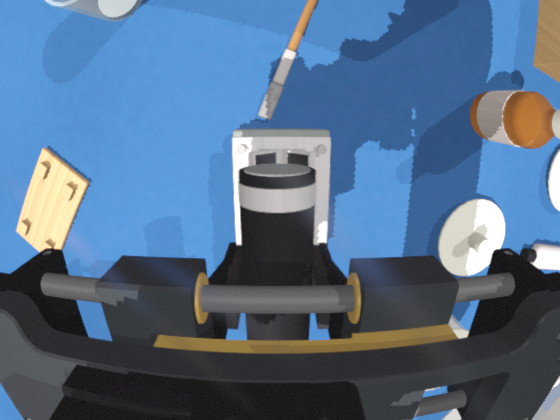

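Wrist view: the barrel's far end is at (278,170). The plate's far corners are at about (234,131) and (330,131), with the saddle pads at (266,158) and (297,158). Checking the lateral and lengthways offset.

```bash
python3 - <<'E'
from h import *
i=ctrl.camera_info("wrist"); p=cv2.imread("pics/w5.png"); h=cv2.cvtColor(p,cv2.COLOR_BGR2HSV)
nb=((h[...,0]<90)|(h[...,1]<80))
th=np.radians(17.8); ex=np.array([np.cos(th),np.sin(th)]); ey=np.array([-ex[1],ex[0]])
f=lambda P:(np.round([(P[:2]-[.584,-.02])@ex,(P[:2]-[.584,-.02])@ey],4))
L,Rr=[],[]
for v in range(145,225,6):
    us=np.where(nb[v,215:350])[0]+215; a,b=fray(i,us.min(),v,.034),fray(i,us.max(),v,.034); L.append(a);Rr.append(b)
L,Rr=np.array(L),np.array(Rr); M=(L+Rr)/2
print("widths",np.linalg.norm(L-Rr,axis=1)[::3].round(4)); print("mid",[f(x) for x in M[::3]])
print("far edge",[f(fray(i,u,131,.034)) for u in(240,281,325)])
print("barrel z axis",.153+.0132)
a,b=fray(i,240,195,.1662),fray(i,316,195,.1662); print("barrel edges",f(a),f(b),"mid",f((a+b)/2))
print("far end top", f(fray(i,278,167,.1842)),f(fray(i,278,174,.1842)))
d=M[-1]-M[0]; print("axis",np.degrees(np.arctan2(d[1],d[0])), [np.degrees(np.arctan2((X[-1]-X[0])[1],(X[-1]-X[0])[0]))%180 for X in(L,Rr)])
E
```

```text
widths [0.0853 0.0853 0.0855 0.0849 0.0864]
mid [array([ 0.0512, -0.0013]), array([ 0.0353, -0.001 ]), array([ 0.019 , -0.0015]), array([ 0.0024, -0.0015]), array([-0.0148, -0.0016])]
far edge [array([0.0632, 0.0341]), array([ 0.063 , -0.0013]), array([ 0.0635, -0.0393])]
barrel z axis 0.1662
barrel edges [0.0409 0.0194] [ 0.0409 -0.0168] mid [0.0409 0.0013]
far end top [0.0575 0.0014] [0.0545 0.0013]
axis -161.59463069586457 [np.float64(18.13455733985569), np.float64(18.675691123193047)]
```

```bash
python3 -m handwheel '[[0,0.0015,0.0023,0.02,0,0,-0.3],[0,0,0,0.03,0,0,0],[0,0,0,0.025,0,0,0],[0,0,0,0.01,0,0,0],[0,0,0,0.004,0,0,0],[0,0,0,0.003,0,0,0],[0,0,0,0,0,0,0],[0,0,0,0,0,0,0]]'
python3 -m handwheel '[[0,0,0,0.002,0,0,0],[0,0,0,0.001,0,0,0],[0,0,0,0,0,0,0],[0,0,0,0,0,0,0]]'
```

```text
time: 15.68
position: [0.5869, -0.0219, 0.0614]
tool_rot: [3.102, 0.494, 0.002]
ft_force: [0.9, 0.8, -3.0]
grip_width: 0.397
grip_force: 60.0
time: 16.18
position: [0.5865, -0.022, 0.0578]
tool_rot: [3.102, 0.494, -0.0]
ft_force: [1.2, 0.3, -1.1]
grip_width: 0.402
grip_force: 60.0
```

```bash
for k in 1 ; do python3 -m handwheel '[[0,0,0,0.001,0,0,0],[0,0,0,0,0,0,0],[0,0,0,0,0,0,0]]'; done
python3 -m handwheel '[[0,0,0,0.001,0,0,0],[0,0,0,0,0,0,0],[0,0,0,0,0,0,0]]'; python3 -m handwheel '[[0,0,0,0.001,0,0,0],[0,0,0,0,0,0,0],[0,0,0,0,0,0,0]]'
```

```text
time: 16.55
position: [0.5865, -0.022, 0.057]
tool_rot: [3.102, 0.494, 0.0]
ft_force: [-0.7, 0.1, 2.8]
grip_width: 0.396
grip_force: 60.0
time: 16.92
position: [0.5866, -0.0219, 0.056]
tool_rot: [3.102, 0.494, 0.0]
ft_force: [-2.5, -1.5, 4.4]
grip_width: 0.396
grip_force: 60.0
time: 17.3
position: [0.5866, -0.0219, 0.0551]
tool_rot: [3.102, 0.494, 0.0]
ft_force: [-3.1, -0.4, 7.2]
grip_width: 0.401
grip_force: 60.0
```

```bash
python3 -m handwheel '[[0,0,0,0.001,0,0,0],[0,0,0,0,0,0,0],[0,0,0,0.001,0,0,0],[0,0,0,0,0,0,0],[0,0,0,0.001,0,0,0],[0,0,0,0,0,0,0],[0,0,0,0,0,0,0],[0,0,0,0,0,0,0]]'
python3 - <<'E'
from h import *
go(.5855,-.0212,.0513,18.1)
for n in("scene","top"):
    p,d=ctrl.get_image(n); j=ctrl.camera_info(n); X=cloud(j,d); np.savez(f"pics/{n}6.npz",p=p,d=d)
    if n=="scene": cv2.imwrite("pics/s6.png",cv2.resize(p[150:240,215:350],None,fx=5.5,fy=5.5,interpolation=2))
    b=np.load(f"pics/{n}0.npz"); Y=cloud(j,b["d"])
    m=(np.hypot(Y[...,0]-.584,Y[...,1]+.02)<.075)&(Y[...,2]<.04)&(Y[...,2]>.03)&(np.abs(X[...,2]-Y[...,2])<.02)
    print(n,m.sum(),"plate z before/after",np.median(Y[m][:,2]),np.median(X[m][:,2]))
    r=np.hypot(X[...,0]-.473,X[...,1]+.2455); P=X[(r<.045)&(X[...,2]>.066)&(X[...,2]<.08)]; print(" lid",P[:,:2].mean(0),np.median(P[:,2]) )
E
```

```text
time: 18.3
position: [0.5867, -0.022, 0.0528]
tool_rot: [3.102, 0.494, 0.0]
ft_force: [-3.9, -1.3, 10.0]
grip_width: 0.398
grip_force: 60.0
t 18.3 pos [ 0.5867 -0.022   0.0528] tool d mm [-0.9 -1.1  1.5] tilt 0.04
yaw 18.09 f [-3.85 -1.33 10.03] width 34.7 gf 59.99892711639404
turn z -0.01
scene 297 plate z before/after 0.03881761029581442 0.035303095974635254
 lid [ 0.4803788  -0.26353608] 0.07404773144086405
top 23 plate z before/after 0.03790448948330254 0.033333993561506084
 lid [ 0.47302939 -0.24523255] 0.07309235877119465
```

View pics/s6.png

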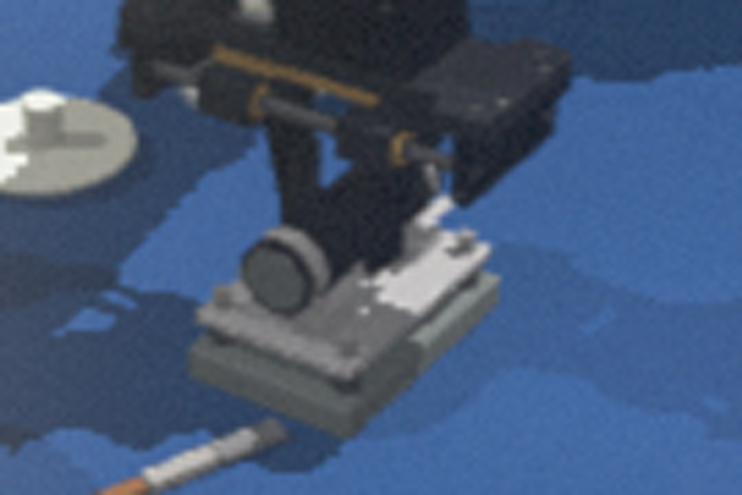

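The scene crop shows the barrel, end at (285,270), lying in the V along the groove, with the plate sunk about 4 mm. I'll press a little further.

```bash
python3 -m handwheel '[[0,0,0,0.0012,0,0,0],[0,0,0,0,0,0,0],[0,0,0,0,0,0,0],[0,0,0,0,0,0,0],[0,0,0,0,0,0,0]]'
python3 - <<'E'
from h import *
i=ctrl.camera_info("wrist"); p,d=ctrl.get_image("wrist"); cv2.imwrite("pics/w7.png",p[80:300,150:420])
go(.5855,-.0212,.0513,18.1)
E
```

```text
time: 19.02
position: [0.5867, -0.022, 0.0519]
tool_rot: [3.102, 0.494, 0.0]
ft_force: [-5.2, -1.5, 11.9]
grip_width: 0.4
grip_force: 60.0
t 19.07 pos [ 0.5867 -0.022   0.0519] tool d mm [-0.9 -1.1  0.6] tilt 0.06
yaw 18.09 f [-4.47 -1.35 12.32] width 35.2 gf 60.001702308654785
turn z -0.01
```

View pics/w7.png

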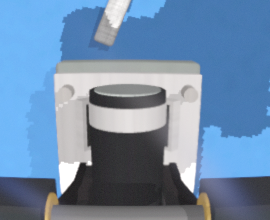

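The wrist crop shows the barrel (90–167) centred on the plate (55–202) and parallel to it. The force of about 12.3 N plus the barrel's 2.5 N weight makes roughly 15 N, so I'm handing in.

```bash
python3 -c "
from bench import ctrl
print(ctrl.close_job())"
```

```text
the job is handed in; nothing more can be done
None
```

I handed the job in at about 19 s with the lid pressed level onto the tub (about 10 N) and the barrel centred in the V, still gripped and pressed with about 15 N including its own weight; I put the cradle at roughly 5.5 mm of its 12 mm travel, and the hand-in returned no verdict.

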